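# Face the hopper top to the tip tray and tip the buttons in

### The arm

A 7-joint arm with a two-finger parallel gripper is mounted at the origin on the work surface. World frame = base frame: x ahead of the robot, y to its left, z up, the work surface at z = 0. Lengths are in m, angles in rad, forces in N, time in s.
With the tool pointing down it reaches from about 0.425 to 0.975 m from the base axis. Payload 16.7 kg.
Tool frame: the origin (TCP) lies at the very end of the fingers, on their centre line; the grasp point (between the pads) lies 19 mm behind it (r.tcp_to_grasp is the distance from the TCP to the grasp point, in m); z points along the fingers, y is the line along which they close (so a half turn about z gives the same grasp; the last joint's range is limited). The gripper opens to 85 mm and grips with 20 to 120 N. Pads are 22 mm wide; open, the fingers measure 114 mm over their backs; the gripper's body (76 mm by 85 mm) begins 54 mm behind the grasp point. The pads swing forward as they close: fully open they stand 13 mm farther back than shut.
Start: joints at [-0.149, 0.426, 0.074, 1.606, -0.034, 1.111, -0.067], TCP at [0.675, -0, 0.231] pointing down, gripper open.
Joint ranges: [-2.85, 2.85], [-0.5, 2.14], [-1.23, 1.37], [0.21, 2.46], [-1.02, 4.16], [0.16, 2.05], [-2.73, 2.73]. Speed limits (rad/s): [1.89, 1.89, 2.39, 2.39, 3.01, 3.01, 3.01].

### API

Orientations are given as a 3x3 rotation matrix whose columns are the frame's x, y, z axes.
In Python, from cell import r gives the robot as it stands.
- The arm moves only by the tool drive_tool, never from a script. Its argument "steps" is a list that holds one entry, the list of rows, each a list of 7 numbers: the shift along the tool's x, y, z in mm, then the turn, a rotation vector about the tool's x, y, z in degrees, then the finger opening in mm, from 0 to 85.4. In form: [[[dx, dy, dz, ax, ay, az, claw], ...]]. A call has 1 to 8 rows; each row shifts and turns the commanded pose from where the row before left it, along the tool's axes as they then stand; what a row does not reach is not made up. A row lasts 1/8 s, in which the tool goes at most 62.5 mm and 10.7 degrees, less where a joint would pass 70% of its speed; a pose out of reach is approached as far as the arm can. A call with a gripper value outside its range is refused whole. The fingers move at their own pace and stop on an object; "force" is the grip in N (left out, the last holds). Time passes only in rows, so rows that do not move let the fingers close. It gives the time, the measured TCP pose, the force, the opening and the grip force at its end, in the units of the state.
- r.read_state(): the state, without advancing time (a new reading comes with each control period).
- r.capture(name): name is "scene" or "side" or "wrist"; returns (picture, depth): 400x640x3 uint8, red, green, blue; 400x640 float32, m along the optical axis (not along the pixel's ray), 0 where there is no reading.
- r.camera_info(name): a dict with "fov_y" (degrees; the focal length in pixels is half the picture's height over the tangent of half this angle, whatever the lens; pixels are square), "cx", "cy" (the principal point, pixels), "rvec" (rotation vector, rad) and "tvec" (3), from world to camera coordinates, as OpenCV has them; the wrist camera has in their place "hand_eye" (4x4, takes a point from camera to tool coordinates, whose origin is the TCP and whose axes are the flange's). Camera axes: x right, y down, z forward; pixel columns grow to the right and rows downward; lengths in m; the calibration is good to about 2 mm. A picture is of the moment at which its call begins: read the wrist's pose just before it. camera_info takes no time and is no camera call.
- r.job_done(): hands the job in; it is judged then, once.
The state is a dict: "time": time; "joint_positions": joint angles; "qvel": joint speeds; "joint_efforts": joint torques, N m; "ee_pos": TCP position; "ee_rot": TCP orientation; "contact_force": force on the tool from outside, world axes, zero at the start; "ft_torque": the same for the moment, N m; "width": finger opening in m; "finger_force": force on a finger pad.
Only numpy, scipy, OpenCV 4.12 (cv2) and the standard library are available. Lean on these libraries where they do the work, as an engineer would, in place of code of your own. Each camera call takes 0.05 s, during which the arm holds its last target. There are 200 camera calls.

### The job

Screw the round hopper top down (clockwise from above) on its threaded pipe until its open mouth squarely faces the lip of the tip tray; there is no stop, so leave it at that angle. Then tip the tray up by its side handle so that all three amber buttons slide off into the hopper top, and let the tray come back down level. Leave the hopper top facing the tray and do not shift the flipper bracket, the relay block or the copper coil beside the stand.

Things in the scene. Friction and masses are not known exactly. Their poses are not given: they have to be found in the camera images.
- stand: Fixed grey stand, base plate 440 x 130 x 10 mm, carrying the hopper top and the tip tray. Origin: on the cart top, straight under the hopper's screw axis. x points level from the hopper axis to the tray, z up; the tray's handle is on the +y side. Its place and yaw differ from run to run.
- hopper (a joint): Turn of the hopper top on its thread, rad: 0 = mouth squarely faces the tray (stand's +x); negative = still to be screwed clockwise, seen from above, by that much (the mouth points that far anticlockwise of the tray). Starts between -1.5 and -0.8. No stop at 0 (runs on to +1.2); stays where left (0.25 N m friction, about 2 N at the lug). 12 mm down per turn.
- hopper_floor (a point): Centre of the upper face of the hopper top's floor, on the screw axis, about 60 mm above the cart top. The hopper top is a bare aluminium pan, outer radius 102 mm, walls 4 mm thick and 135 mm high above this floor but for a 64-degree gap, the mouth, where they are only 80 mm high. Own x axis: out through the middle of the mouth, z up.
- hopper_lug (a point): Point in the middle of the turning lug's height, 127 mm from the screw axis, opposite the mouth. The lug is an upright aluminium tab, 14 mm thick, sticking out radially from the pan wall to 153 mm from the axis, from 22 mm below to 23 mm above this point. Axes as hopper_floor (lug along -x). Push its side in a circle about the axis; free space round it, loose things below are under 65 mm tall.
- tray (a joint): Tip angle of the bare steel tray, rad: 0 = level (start); grows as the tail lifts and the buttons slide to the open lip; stop at 1.0. Buttons slide off by about 0.7 rad. Falls back to 0 slowly by itself when let go. Tray 205 x 84 mm, walls 24 mm high, hinged along the lip, tail away from the hopper.
- tray_pivot (a point): Middle of the tray's lip, on the level hinge axis (along the stand's y), 110 mm from the screw axis and 175 mm above the cart top, 8 mm outside the pan. Tray floor's upper face is 4 mm higher. Axes turn with the tray: x to its tail, y to the handle side.
- tray_bar (a point): Middle of the free part of the handle: black rubber bar, 16 mm thick, parallel to the hinge axis, 100 mm from it, from 34 mm inward (rod there) to 30 mm outward of this point, which is 98 mm to +y of the tray's middle. Starts leaning 0.45 rad away from the hopper; push it towards the hopper (stand's -x) round the hinge axis, about 6 N, to tip it; leans 0.55 rad over the other way at the stop.
- button0: Amber plastic dome button, 60 mm across, 20 mm high, flat underneath, 45 g, one of three equal ones in a row on the tray. Origin: centre of its underside.
- button1: Amber plastic dome button, 60 mm across, 20 mm high, flat underneath, 45 g, one of three equal ones in a row on the tray. Origin: centre of its underside.
- button2: Amber plastic dome button, 60 mm across, 20 mm high, flat underneath, 45 g, one of three equal ones in a row on the tray. Origin: centre of its underside.
- bracket: Bystander: cast aluminium flipper bracket, 95 x 60 x 50 mm, loose. Origin: centre of its underside. Leave alone.
- relay: Bystander: black bakelite relay block with brass contacts, 80 x 46 x 46 mm, loose. Origin: centre of its underside. Leave alone.
- coil: Bystander: copper coil spool standing up, 48 mm across, 61 mm high, loose. Origin: centre of its underside. Leave alone.
Not all that is in view belongs to the job. Leave any green or white look-alike of the button1 alone.

How it is judged:
By the outcome, as a careful person would: the job done as asked, in the order asked, and still so for the second after the job is handed in, with the robot touching nothing.
It also fails if it takes over 54 s, if anything falls off the work surface, if the arm or the gripper's body presses on something with over 40 N, if the wrist force passes 120 N, or if a joint passes its speed limit or range.

## Working session

There is one attempt and no reset: what is moved stays moved. The work goes in short steps, Python scripts to look and compute and a tool call to move; the robot and the scene stay as the last step left them, time stands still between calls to the robot, and variables do not carry over. Pictures are saved under pics/ and viewed, at most 10 in all, crops included, and the job is handed in when it is done.

Besides the shell and the picture viewer there is one more tool, called after ">>>" by a JSON object that holds its "op" and its "data", one argument or row to a line. drive_tool: Moves the arm, as the interface text tells. Its arguments: {"type":"object","properties":{"steps":{"type":"array"},"force":{"type":"number"}},"required":["steps"]}

```bash
ls; mkdir -p pics; python3 - <<'E'
from cell import r
import cv2,numpy as np
np.set_printoptions(precision=4,suppress=True)
for n in("scene","side"):
    p,d=r.capture(n);cv2.imwrite(f"pics/{n}0.png",p[:,:,::-1]);np.save(f"pics/{n}0.npy",d);print(n,r.camera_info(n))
s=r.read_state();print(s)
print(r.camera_info("wrist"))
E
```

```text
pics
scene {'fov_y': 49.402726551814105, 'cx': 316.6805549170361, 'cy': 190.90764346996076, 'rvec': array([ 2.2638,  0.8583, -0.312 ]), 'tvec': array([-0.45  , -0.1617,  1.3942])}
side {'fov_y': 47.00021224672409, 'cx': 309.55560795589605, 'cy': 192.484156903152, 'rvec': array([ 0.8557, -2.4096,  1.2269]), 'tvec': array([0.4819, 0.3343, 1.0847])}
{'time': 0.1, 'joint_positions': array([-0.1495,  0.4267,  0.0739,  1.6065, -0.0341,  1.1108, -0.0671]), 'qvel': array([-0.    , -0.0024, -0.    , -0.0024, -0.0005,  0.0005, -0.0002]), 'joint_efforts': array([  0.0083, -95.1552,   3.7717, -46.4407,   0.0198,   0.0065,
         0.0001]), 'ee_pos': array([ 0.6746, -0.    ,  0.2307]), 'ee_rot': array([[ 0.0001,  1.    , -0.0012],
       [ 1.    , -0.0001, -0.0001],
       [-0.0001, -0.0012, -1.    ]]), 'contact_force': array([-0.326 , -0.0597, -0.3431]), 'ft_torque': array([ 0.033, -0.001,  0.004]), 'finger_force': 0.0, 'width': 0.08544290569432655}
{'fov_y': 61.90894018197026, 'cx': 320.95504903918794, 'cy': 199.0865082637827, 'hand_eye': array([[ 0.0001, -0.9458, -0.3247,  0.0829],
       [ 1.    ,  0.    ,  0.0004,  0.    ],
       [-0.0003, -0.3247,  0.9458, -0.1425],
       [ 0.    ,  0.    ,  0.    ,  1.    ]])}
```

View pics/scene0.png

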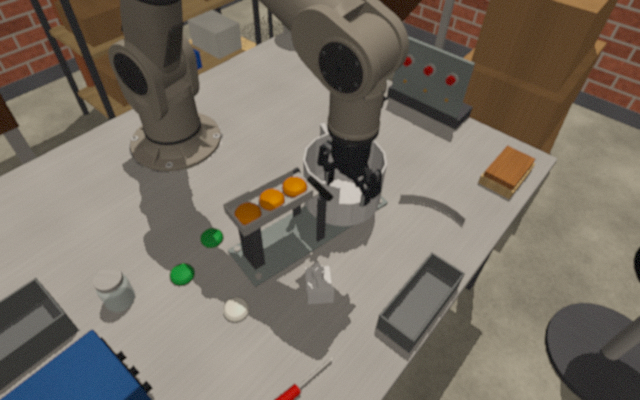

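View pics/side0.png

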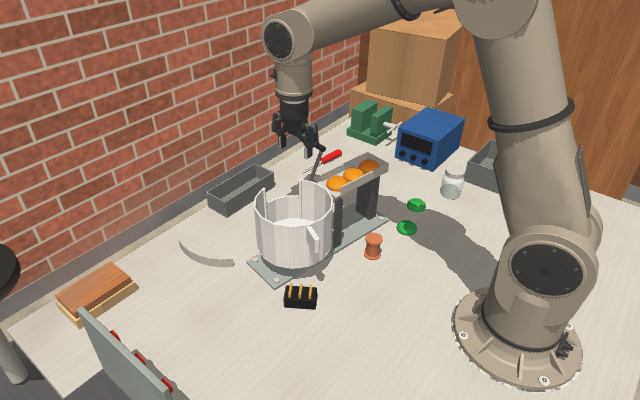

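```bash
cat > h.py <<'E'
import numpy as np,cv2
from scipy.optimize import least_squares
np.set_printoptions(precision=4,suppress=True)
from cell import r
def cloud(name,d,s=None):
    c=r.camera_info(name);f=200/np.tan(np.radians(c["fov_y"]/2))
    v,u=np.mgrid[:400,:640]
    P=np.dstack([(u-c["cx"])/f*d,(v-c["cy"])/f*d,d])
    if "rvec" in c:
        R=cv2.Rodrigues(np.array(c["rvec"]))[0];W=(P-c["tvec"])@R
    else:
        H=c["hand_eye"];W=(P@H[:3,:3].T+H[:3,3])@s["ee_rot"].T+s["ee_pos"]
    W[d<=0]=np.nan
    return W
def hsv(p): return cv2.cvtColor(p,cv2.COLOR_RGB2HSV)
def amber(p): 
    h=hsv(p);return ((h[...,0]>9)&(h[...,0]<24)&(h[...,1]>200)&(h[...,2]>100))
def circ(p):
    f=lambda q:np.hypot(p[:,0]-q[0],p[:,1]-q[1])-q[2]
    return least_squares(f,[*p.mean(0)[:2],.1],loss="soft_l1",f_scale=.003).x
E
python3 - <<'E'
from h import *
for n in("scene","side"):
    p=cv2.imread(f"pics/{n}0.png")[:,:,::-1].copy();d=np.load(f"pics/{n}0.npy");W=cloud(n,d)
    m=amber(p)&(W[...,2]>.15)&(W[...,2]<.25)
    k,l,st,ce=cv2.connectedComponentsWithStats(m.astype(np.uint8))
    for i in range(1,k):
        if st[i,4]>20:print(n,ce[i],st[i,4],np.nanmedian(W[l==i],0),np.nanmax(W[l==i][:,2]))
    np.save(f"pics/{n}W.npy",W)
    for uv in ([(295,225),(313,237),(374,240),(300,297)] if n=="side" else [(248,213),(310,290),(320,187)]): print(uv,W[uv[1],uv[0]])
W=np.load("pics/sideW.npy");u0,u1,v0,v1=245,340,175,280
q=W[v0:v1,u0:u1].reshape(-1,3);q=q[(q[:,2]>.12)&(q[:,2]<.19)]
c=circ(q);print("circ",c,len(q))
rr=np.hypot(*(q[:,:2]-c[:2]).T);a=np.degrees(np.arctan2(*(q[:,:2]-c[:2]).T[::-1]))
lug=q[(rr>.112)&(rr<.16)];print("lug",len(lug),lug.mean(0) if len(lug) else 0)
hi=q[(q[:,2]>.165)&(abs(rr-.1)<.012)];aa=np.degrees(np.arctan2(*(hi[:,:2]-c[:2]).T[::-1]))
print(np.histogram(aa,bins=np.arange(-180,181,15)))
E
```

```text
scene [293.7477 186.3678] 329 [ 0.5476 -0.0278  0.1978] 0.2027836430075462
scene [271.     199.0569] 369 [ 0.5366 -0.0897  0.1977] 0.20240591457090248
scene [247.2684 212.6582] 354 [ 0.5269 -0.1523  0.198 ] 0.2034069286700696
(248, 213) [ 0.5297 -0.1527  0.1997]
(310, 290) [ 0.6976 -0.1388  0.0509]
(320, 187) [ 0.639  -0.0444  0.2741]
side [351.1246 174.3541] 562 [ 0.5272 -0.0682  0.1966] 0.20268818973680836
(295, 225) [0.6152 0.0734 0.0576]
(313, 237) [0.4482 0.1998 0.192 ]
(374, 240) [ 0.4035 -0.013   0.0597]
(300, 297) [0.442  0.2574 0.0399]
circ [0.57   0.1275 0.1   ] 2981
lug 452 [0.5079 0.0751 0.1721]
(array([33, 18,  4, 23, 36, 50, 58, 68, 15,  0,  0,  0, 42, 35,  8, 15, 28,
       57, 62, 87, 74, 89, 32, 61]), array([-180, -165, -150, -135, -120, -105,  -90,  -75,  -60,  -45,  -30,
        -15,    0,   15,   30,   45,   60,   75,   90,  105,  120,  135,
        150,  165,  180]))
```

```bash
python3 - <<'E'
from h import *
W=np.load("pics/sideW.npy")
q=W[150:285,240:345].reshape(-1,3)
c=np.array([.57,.1275]);d=q[:,:2]-c;rr=np.hypot(*d.T);a=np.degrees(np.arctan2(d[:,1],d[:,0]))
for z0 in (.08,.1,.12,.14,.16,.18):
    m=(q[:,2]>z0)&(q[:,2]<z0+.02)&(rr<.12);print(z0,circ(q[m]),m.sum())
L=(rr>.110)&(rr<.165)&(a>120)&(q[:,2]>.09);l=q[L]
print(len(l),np.percentile(l[:,2],[1,5,50,95,99]),np.percentile(rr[L],[1,50,99]),np.percentile(a[L],[1,10,50,90,99]))
top=L&(q[:,2]>np.percentile(l[:,2],97)-.004);print("top",q[top].mean(0),np.polyfit(rr[top],a[top],1),np.percentile(a[top],[5,50,95]),top.sum())
w=(abs(rr-.1)<.006)&(q[:,2]>.15)
for lo in range(-180,180,10):
    s=w&(a>=lo)&(a<lo+10)
    if s.sum()>3: print(lo,s.sum(),np.percentile(q[s,2],98).round(4),end="; ")
S=np.load("pics/sceneW.npy");p=cv2.imread("pics/scene0.png")
m=(S[...,2]>.21)&(S[...,2]<.30)&(abs(S[...,0]-.62)<.08)&(S[...,1]<.02)&(S[...,1]>-.1)
m[:, :300]=0;m[:,335:]=0
print("\nbar",m.sum());vv,uu=np.where(m);b=S[m];o=np.argsort(b[:,0])
print(np.c_[uu,vv,b][o][::max(1,len(o)//14)])
E
```

```text
0.08 [0.5711 0.1283 0.0994] 731
0.1 [0.571  0.1281 0.0993] 753
0.12 [0.571  0.1281 0.0994] 795
0.14 [0.5707 0.1283 0.0992] 694
0.16 [0.5704 0.1282 0.0992] 734
0.18 [0.571  0.1281 0.0993] 838
216 [0.149  0.1518 0.1777 0.1923 0.1931] [0.1103 0.1404 0.1517] [148.2575 148.6258 149.9949 153.7444 154.4349]
top [0.4543 0.19   0.1912] [ -2.006  151.8835] [149.2394 151.7477 154.1922] 64
-180 53 0.1962; -170 51 0.1973; -160 20 0.1967; -150 9 0.1982; -140 15 0.1967; -130 35 0.1953; -120 39 0.1969; -110 58 0.1959; -100 64 0.1961; -90 76 0.1968; -80 84 0.1972; -70 83 0.1954; -60 28 0.1978; 0 56 0.1972; 10 52 0.1976; 20 44 0.1966; 30 16 0.1976; 40 7 0.1973; 50 33 0.197; 60 39 0.1974; 70 52 0.1978; 80 80 0.1967; 90 76 0.196; 100 103 0.1964; 110 105 0.1974; 120 106 0.1965; 130 109 0.1973; 140 101 0.1962; 150 31 0.1978; 160 72 0.1976; 170 74 0.196; 
bar 456
[[307.     177.       0.5995  -0.0404   0.2733]
 [309.     180.       0.6069  -0.0423   0.2709]
 [314.     178.       0.612   -0.0323   0.2726]
 [324.     164.       0.6173  -0.0074   0.299 ]
 [328.     163.       0.6204   0.0018   0.2972]
 [325.     167.       0.6237  -0.0117   0.2975]
 [326.     169.       0.6269  -0.0122   0.2942]
 [333.     175.       0.6297   0.0094   0.2624]
 [333.     170.       0.6305   0.0072   0.2796]
 [328.     179.       0.6312  -0.0092   0.2653]
 [319.     185.       0.6343  -0.0421   0.2749]
 [321.     190.       0.645   -0.0481   0.2723]
 [323.     195.       0.6538  -0.0519   0.2668]
 [326.     197.       0.6635  -0.054    0.2696]
 [331.     195.       0.6688  -0.0447   0.2719]]
```

>>> {"op": "drive_tool", "data": {
  "steps": [
    [[0, 0, -40, 0, 0, 0, 50], [0, 0, -40, 0, 0, 0, 50], [32, -38, 0, 0, 0, 0, 50], [32, -38, 0, 0, 0, 0, 50], [32, -38, 0, 0, 0, 0, 50], [32, -38, 0, 0, 0, 0, 50], [32, -38, 0, 0, 0, 0, 50], [32, -38, 0, 0, 0, 0, 50]]
  ]
}}

```text
time: 1.1
ee_pos: [0.4455, 0.1928, 0.3112]
ee_rot: [[-0.0, 1.0, -0.0], [1.0, 0.0, -0.0], [-0.0, -0.0, -1.0]]
contact_force: [0.3, 1.1, 0.2]
width: 0.0499
finger_force: 0.0
```

>>> {"op": "drive_tool", "data": {
  "steps": [
    [[0, 0, 0, 0, 0, -10, 50], [0, 0, 0, 0, 0, -10, 50], [0, 0, 0, 0, 0, -10, 50], [0, 0, 0, 0, 0, -10, 50], [0, 0, 0, 0, 0, -10, 50], [0, 0, 0, 0, 0, -10, 50], [0, 0, 0, 0, 0, -2, 50]]
  ]
}}

```text
time: 1.98
ee_pos: [0.4468, 0.1919, 0.3111]
ee_rot: [[-0.883, 0.469, -0.0], [0.469, 0.883, -0.0], [0.0, -0.0, -1.0]]
contact_force: [-0.2, -0.3, 0.5]
width: 0.0499
finger_force: 0.0
```

```bash
python3 - <<'E'
from h import *
for n in("scene","side"):
    p,d=r.capture(n);cv2.imwrite(f"pics/{n}1.png",p[:,:,::-1]);W=cloud(n,d);np.save(f"pics/{n}W1.npy",W)
    q=W.reshape(-1,3)
    t=q[(abs(q[:,2]-.195)<.012)&(abs(q[:,0]-.54)<.1)&(q[:,1]<.01)&(q[:,1]>-.25)]
    for z0,z1 in((.183,.207),(.197,.207)):
        u=t[(t[:,2]>z0)&(t[:,2]<z1)];print(n,len(u),cv2.minAreaRect(u[:,:2].astype(np.float32)))
    b=q[(q[:,2]>.225)&(q[:,2]<.30)&(q[:,0]>.55)&(q[:,0]<.70)&(q[:,1]<-.01)&(q[:,1]>-.15)]
    if len(b):print("bar",len(b),b.min(0),b.max(0),cv2.minAreaRect(b[:,:2].astype(np.float32)))
s=r.read_state();print(s["time"],s["ee_pos"],s["ee_rot"],s["joint_positions"])
p,d=r.capture("wrist");cv2.imwrite("pics/wrist1.png",p[:,:,::-1])
W=cloud("wrist",d,s);q=W.reshape(-1,3);c=np.array([.571,.128]);dd=q[:,:2]-c;rr=np.hypot(*dd.T);a=np.degrees(np.arctan2(dd[:,1],dd[:,0]))
m=(rr>.108)&(rr<.16)&(q[:,2]>.17)&(q[:,2]<.21)&(abs(a-150)<25)
print("lug",m.sum(),np.percentile(a[m],[3,50,97]) if m.any() else 0,np.percentile(q[m],[3,50,97],axis=0),cv2.minAreaRect(q[m][:,:2].astype(np.float32)))
E
```

```text
scene 2586 ((0.5430576205253601, -0.08726769685745239), (0.19940055906772614, 0.11146624386310577), 78.89710235595703)
scene 1321 ((0.5420597195625305, -0.09056255221366882), (0.19217462837696075, 0.1107768788933754), 78.89710235595703)
bar 246 [ 0.5992 -0.0567  0.2585] [ 0.6704 -0.0295  0.2781] ((0.63493812084198, -0.042550720274448395), (0.015526277013123035, 0.07153493165969849), 78.3820571899414)
side 1177 ((0.5406727194786072, -0.08256091177463531), (0.21071089804172516, 0.10801402479410172), 77.80923461914062)
side 498 ((0.5394431948661804, -0.085428386926651), (0.20461469888687134, 0.10661622881889343), 77.88018798828125)
2.075 [0.4469 0.1919 0.3112] [[-0.8817  0.4717 -0.0003]
 [ 0.4717  0.8817 -0.0001]
 [ 0.0002 -0.0002 -1.    ]] [-0.4211  0.0519 -0.1215  1.9074  0.0067  1.183   0.5346]
lug 877 [149.7637 152.6823 155.6401] [[0.4368 0.1758 0.1767]
 [0.4538 0.1884 0.1905]
 [0.4742 0.2004 0.1919]] ((0.45625171065330505, 0.18710866570472717), (0.013823126442730427, 0.04213102161884308), 62.0053596496582)
```

>>> {"op": "drive_tool", "data": {
  "steps": [
    [[0, 0, 38, 0, 0, 0, 50], [0, 0, 38, 0, 0, 0, 50], [0, 0, 38, 0, 0, 0, 50], [0, 0, 37, 0, 0, 0, 50], [0, 0, 0, 0, 0, 0, 5], [0, 0, 0, 0, 0, 0, 5], [0, 0, 0, 0, 0, 0, 5], [0, 0, 0, 0, 0, 0, 5]]
  ],
  "force": 25
}}

```text
time: 3.12
ee_pos: [0.4475, 0.1926, 0.1614]
ee_rot: [[-0.883, 0.47, 0.002], [0.47, 0.883, 0.001], [-0.001, 0.002, -1.0]]
contact_force: [0.8, 2.2, 2.2]
width: 0.0136
finger_force: 30.2
```

>>> {"op": "drive_tool", "data": {
  "steps": [
    [[-0.76, 14.57, 0.2, 0, 0, 6, 5], [-0.76, 14.57, 0.2, 0, 0, 6, 5], [-0.76, 14.57, 0.2, 0, 0, 6, 5], [-0.76, 14.57, 0.2, 0, 0, 6, 5], [-0.76, 14.57, 0.2, 0, 0, 6, 5], [-0.76, 14.57, 0.2, 0, 0, 6, 5], [0, 0, 0, 0, 0, 0, 5]]
  ]
}}

```text
time: 4.0
ee_pos: [0.5101, 0.2538, 0.1603]
ee_rot: [[-0.438, 0.899, 0.002], [0.899, 0.438, 0.002], [0.001, 0.003, -1.0]]
contact_force: [0.7, 5.9, 6.1]
width: 0.0134
finger_force: 30.7
```

>>> {"op": "drive_tool", "data": {
  "steps": [
    [[-0.76, 14.57, 0.2, 0, 0, 6, 5], [-0.76, 14.57, 0.2, 0, 0, 6, 5], [-0.76, 14.57, 0.2, 0, 0, 6, 5], [-0.76, 14.57, 0.2, 0, 0, 6, 5], [-0.76, 14.57, 0.2, 0, 0, 6, 5], [-0.76, 14.57, 0.2, 0, 0, 6, 5], [0, 3, 0, 0, 0, 1.3, 5], [0, 0, 0, 0, 0, 0, 5]]
  ]
}}

```text
time: 5.0
ee_pos: [0.5988, 0.2659, 0.1598]
ee_rot: [[0.195, 0.981, 0.004], [0.981, -0.195, 0.004], [0.004, 0.003, -1.0]]
contact_force: [5.5, 9.8, 4.5]
width: 0.0136
finger_force: 31.9
```

```bash
python3 - <<'E'
from h import *
S=r.read_state();print(S["ee_pos"],S["contact_force"])
for n in("scene","side"):
    p,d=r.capture(n);cv2.imwrite(f"pics/{n}2.png",p[:,:,::-1]);W=cloud(n,d);q=W.reshape(-1,3)
    # base plate (grey-green, z~.01): long edges
    h=hsv(p);m=(abs(W[...,2]-.010)<.004)&(h[...,1]>15)&(h[...,0]>40)&(h[...,0]<110)&(np.hypot(W[...,0]-.53,W[...,1]+.0)<.33)
    u=W[m];print(n,"plate",len(u),cv2.minAreaRect(u[:,:2].astype(np.float32)) if len(u)>5 else 0)
    c=np.array([.571,.128]);dd=q[:,:2]-c;rr=np.hypot(*dd.T);a=np.degrees(np.arctan2(dd[:,1],dd[:,0]))
    w=(abs(rr-.1)<.007)&(q[:,2]>.165)&(q[:,2]<.2)
    aa=a[w];print(np.histogram(aa,bins=np.arange(-150,-49,5)))
cv2.imwrite("pics/crop.png",cv2.resize(np.hstack([cv2.imread("pics/scene2.png")[110:310,200:400],cv2.imread("pics/side2.png")[130:330,220:420]]),None,fx=2,fy=2))
E
```

```text
[0.5988 0.2659 0.1598] [5.5386 9.8009 4.455 ]
scene plate 1403 ((0.5796971321105957, -0.08013284206390381), (0.5352096557617188, 0.34927088022232056), 44.70122146606445)
(array([ 3,  7,  3, 25, 13,  0,  0,  0,  0,  0,  0,  0,  0,  0,  0,  3, 36,
       38, 36, 38]), array([-150, -145, -140, -135, -130, -125, -120, -115, -110, -105, -100,
        -95,  -90,  -85,  -80,  -75,  -70,  -65,  -60,  -55,  -50]))
side plate 485 ((0.49608704447746277, -0.027192294597625732), (0.5740609169006348, 0.21964702010154724), 79.15675354003906)
(array([ 2,  4,  8, 22,  1,  0,  0,  0,  0,  0,  0,  0,  0,  0,  0,  3, 26,
       31, 33, 29]), array([-150, -145, -140, -135, -130, -125, -120, -115, -110, -105, -100,
        -95,  -90,  -85,  -80,  -75,  -70,  -65,  -60,  -55,  -50]))
```

View pics/crop.png

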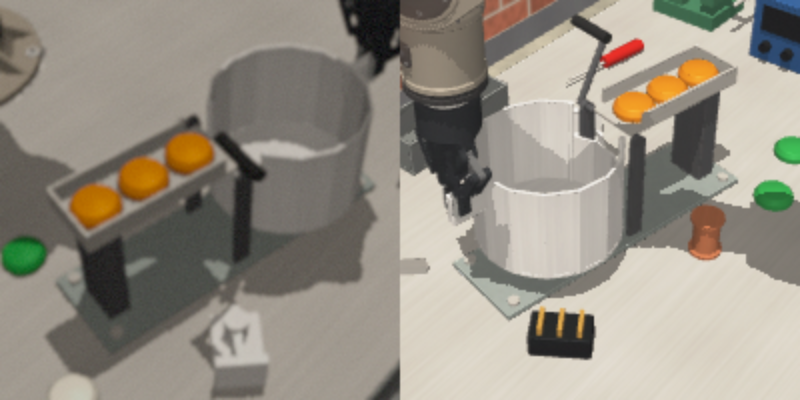

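```bash
python3 - <<'E'
from h import *
def ray(n,u,v,z):
    c=r.camera_info(n);f=200/np.tan(np.radians(c["fov_y"]/2));R=cv2.Rodrigues(np.array(c["rvec"]))[0]
    o=-R.T@c["tvec"];d=R.T@np.array([(u-c["cx"])/f,(v-c["cy"])/f,1]);return o+d*(z-o[2])/d[2]
for n,a,b,z in (("scene",(110,352),(372,185),.01),("side",(512-400,315),(737-400,180),.01),("scene",(86,240),(226,170),.203),("scene",(52,188),(193,122),.203)):
    o=(200,110) if n=="scene" else (220,130)
    A,B=[ray(n,o[0]+x/2,o[1]+y/2,z) for x,y in(a,b)];dv=B-A
    print(n,A,B,np.degrees(np.arctan2(dv[1],dv[0])),np.hypot(*dv[:2]))
E
```

```text
scene [ 0.5777 -0.2     0.01  ] [0.6578 0.2258 0.01  ] 79.34242764861455 0.4331973593999119
side [0.5278 0.2524 0.01  ] [ 0.4455 -0.1679  0.01  ] -101.08559866069079 0.4283024170163877
scene [ 0.558  -0.1925  0.203 ] [ 0.6011 -0.0219  0.203 ] 75.82568308960519 0.17588036068334117
scene [ 0.4776 -0.169   0.203 ] [0.522 0.009 0.203] 75.99913153671477 0.18344451019508157
```

>>> {"op": "drive_tool", "data": {
  "steps": [
    [[0, 0, 0, 0, 0, 0, 45], [0, 0, 0, 0, 0, 0, 45], [0, 0, 0, 0, 0, 0, 45], [0, 0, -40, 0, 0, 0, 45], [0, 0, -40, 0, 0, 0, 45], [0, 0, -40, 0, 0, 0, 45], [0, 0, -40, 0, 0, 0, 45]]
  ]
}}

```text
time: 5.98
ee_pos: [0.597, 0.263, 0.3192]
ee_rot: [[0.196, 0.981, -0.0], [0.981, -0.196, -0.0], [-0.0, -0.0, -1.0]]
contact_force: [0.4, 0.2, 0.5]
width: 0.0451
finger_force: 0.0
```

>>> {"op": "drive_tool", "data": {
  "steps": [
    [[-48.6, 15.2, 0, 0, 0, 0, 0], [-48.6, 15.2, 0, 0, 0, 0, 0], [-48.6, 15.2, 0, 0, 0, 0, 0], [-48.6, 15.2, 0, 0, 0, 0, 0], [-48.6, 15.2, 0, 0, 0, 0, 0], [-48.6, 15.2, 0, 0, 0, 0, 0], [-48.6, 15.2, 0, 0, 0, 0, 0], [0, 0, 0, 0, 0, 0, 0]]
  ]
}}

```text
time: 6.98
ee_pos: [0.6343, -0.0962, 0.3179]
ee_rot: [[0.202, 0.979, -0.0], [0.979, -0.202, -0.002], [-0.002, 0.0, -1.0]]
contact_force: [-0.7, 0.7, 0.3]
width: -0.0001
finger_force: 0.0
```

```bash
python3 - <<'E'
from h import *
S=r.read_state();print(S["time"],S["ee_pos"],S["contact_force"],S["width"])
for n in("scene","side"):
    p,d=r.capture(n);cv2.imwrite(f"pics/{n}3.png",p[:,:,::-1]);q=cloud(n,d).reshape(-1,3)
    c=np.array([.571,.128]);dd=q[:,:2]-c;rr=np.hypot(*dd.T);a=np.degrees(np.arctan2(dd[:,1],dd[:,0]))
    l=q[(rr>.110)&(rr<.16)&(abs(a-79)<25)&(q[:,2]>.183)&(q[:,2]<.2)]
    if len(l)>8:x=cv2.minAreaRect(l[:,:2].astype(np.float32));y=np.array(x[0])-c;print(n,len(l),x,np.degrees(np.arctan2(y[1],y[0])))
ex=np.array([-.191,-.982]);ey=np.array([.982,-.191]);e=S["ee_pos"][:2]-c;print("stand",e@ex,e@ey)
E
```

```text
6.975 [ 0.6343 -0.0962  0.3179] [-0.714   0.6775  0.2659] -0.00011540713716529356
scene 67 ((0.597607433795929, 0.25625690817832947), (0.03986331447958946, 0.015538535080850124), 74.15512084960938) 78.27999508512745
side 91 ((0.5958770513534546, 0.25667718052864075), (0.04289648309350014, 0.015577955171465874), 78.10389709472656) 79.05804503392866
stand 0.2080816497792309 0.10497094023333131
```

>>> {"op": "drive_tool", "data": {
  "steps": [
    [[0, 0, 28, 0, 0, 0, 0], [0, 0, 28, 0, 0, 0, 0], [0, 0, 27, 0, 0, 0, 0], [15, 0, 0, 0, 0, 0, 0], [12, 0, 0, 0, 0, 0, 0], [6, 0, 0, 0, 0, 0, 0], [6, 0, 0, 0, 0, 0, 0], [6, 0, 0, 0, 0, 0, 0]]
  ]
}}

```text
time: 8.07
ee_pos: [0.6446, -0.0484, 0.2373]
ee_rot: [[0.197, 0.98, 0.003], [0.98, -0.197, -0.002], [-0.001, 0.003, -1.0]]
contact_force: [-3.1, -11.4, 7.9]
width: -0.0003
finger_force: 5.5
```

>>> {"op": "drive_tool", "data": {
  "steps": [
    [[6, 0, 0, 0, 0, 0, 0], [6, 0, 0, 0, 0, 0, 0], [5, 0, 0, 0, 0, 0, 0], [4, 0, 0, 0, 0, 0, 0], [4, 0, 0, 0, 0, 0, 0], [4, 0, 0, 0, 0, 0, 0], [4, 0, 0, 0, 0, 0, 0], [4, 0, 0, 0, 0, 0, 0]]
  ]
}}

```text
time: 9.07
ee_pos: [0.6518, -0.0106, 0.237]
ee_rot: [[0.196, 0.981, 0.003], [0.981, -0.196, -0.001], [0.0, 0.003, -1.0]]
contact_force: [0.4, -6.3, 5.1]
width: 0.0002
finger_force: 0.0
```

```bash
python3 - <<'E'
from h import *
c=np.array([.571,.128])
S=r.read_state();print(S["time"],S["ee_pos"],S["contact_force"])
ex=np.array([-.191,-.982]);ey=np.array([.982,-.191]);e=S["ee_pos"][:2]-c;print("stand",e@ex,e@ey)
for n in("scene","side"):
    p,d=r.capture(n);cv2.imwrite(f"pics/{n}4.png",p[:,:,::-1])
cv2.imwrite("pics/crop4.png",cv2.resize(np.hstack([cv2.imread("pics/scene4.png")[110:310,200:400],cv2.imread("pics/side4.png")[130:330,220:420]]),None,fx=2,fy=2))
E
```

```text
9.075 [ 0.6518 -0.0106  0.237 ] [ 0.3762 -6.3001  5.058 ]
stand 0.12070567998389822 0.10586410392282691
```

View pics/crop4.png

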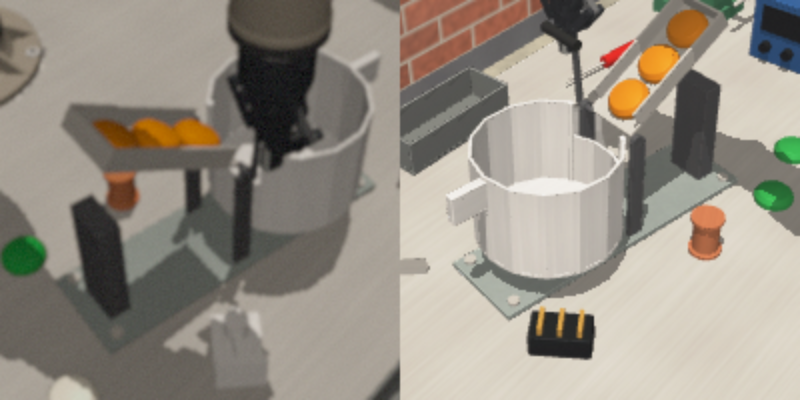

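>>> {"op": "drive_tool", "data": {
  "steps": [
    [[3, 0, 0, 0, 0, 0, 0], [3, 0, 0, 0, 0, 0, 0], [3, 0, 0, 0, 0, 0, 0], [3, 0, 0, 0, 0, 0, 0], [3, 0, 0, 0, 0, 0, 0], [3, 0, 0, 0, 0, 0, 0], [3, 0, 0, 0, 0, 0, 0], [3, 0, 0, 0, 0, 0, 0]]
  ]
}}

```text
time: 10.18
ee_pos: [0.6555, 0.0131, 0.2347]
ee_rot: [[0.196, 0.981, -0.001], [0.981, -0.196, 0.0], [-0.0, -0.001, -1.0]]
contact_force: [-0.2, -3.3, -1.8]
width: -0.0002
finger_force: 1.8
```

>>> {"op": "drive_tool", "data": {
  "steps": [
    [[3, 0, 0, 0, 0, 0, 0], [3, 0, 0, 0, 0, 0, 0], [3, 0, 0, 0, 0, 0, 0], [2, 0, 0, 0, 0, 0, 0], [0, 0, 0, 0, 0, 0, 0], [0, 0, 0, 0, 0, 0, 0], [0, 0, 0, 0, 0, 0, 0], [0, 0, 0, 0, 0, 0, 0]]
  ]
}}

```text
time: 11.18
ee_pos: [0.6578, 0.0236, 0.235]
ee_rot: [[0.196, 0.981, 0.0], [0.981, -0.196, 0.0], [0.0, 0.0, -1.0]]
contact_force: [-1.3, -2.4, -0.7]
width: -0.0002
finger_force: 1.3
```

```bash
python3 - <<'E'
from h import *
c=np.array([.571,.128])
S=r.read_state();print(S["time"],S["ee_pos"],S["contact_force"])
for n in("scene","side"):
    p,d=r.capture(n);cv2.imwrite(f"pics/{n}5.png",p[:,:,::-1])
cv2.imwrite("pics/crop5.png",cv2.resize(np.hstack([cv2.imread("pics/scene5.png")[110:310,200:400],cv2.imread("pics/side5.png")[130:330,220:420]]),None,fx=2,fy=2))
E
```

```text
11.175 [0.6578 0.0236 0.235 ] [-1.2701 -2.4398 -0.7414]
```

View pics/crop5.png

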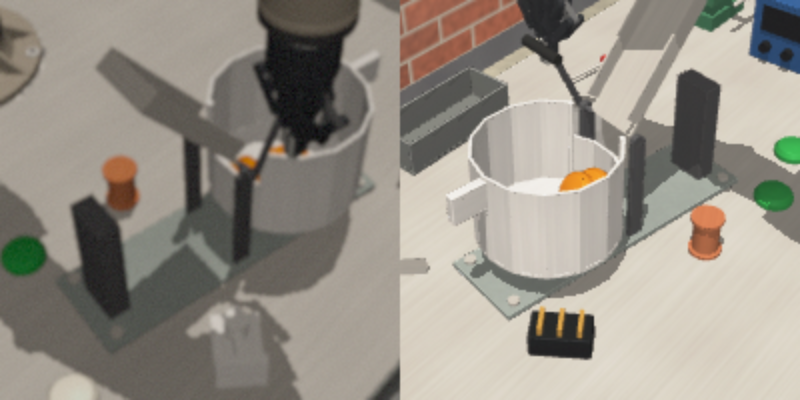

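>>> {"op": "drive_tool", "data": {
  "steps": [
    [[-10, 0, 0, 0, 0, 0, 0], [-12, 0, 0, 0, 0, 0, 0], [-14, 0, 0, 0, 0, 0, 0], [-14, 0, 0, 0, 0, 0, 0], [-14, 0, 0, 0, 0, 0, 0], [-14, 0, 0, 0, 0, 0, 0], [-14, 0, 0, 0, 0, 0, 0], [-14, 0, 0, 0, 0, 0, 0]]
  ]
}}

```text
time: 12.28
ee_pos: [0.6369, -0.0811, 0.2349]
ee_rot: [[0.196, 0.981, 0.0], [0.981, -0.196, 0.0], [0.0, -0.0, -1.0]]
contact_force: [0.5, 0.2, 0.2]
width: -0.0001
finger_force: 0.0
```

>>> {"op": "drive_tool", "data": {
  "steps": [
    [[-20, 0, 0, 0, 0, 0, 0], [-25, 0, 0, 0, 0, 0, 0], [0, 0, -40, 0, 0, 0, 0], [0, 0, -40, 0, 0, 0, 0], [0, 0, -40, 0, 0, 0, 0], [0, 0, 0, 0, 0, 0, 0], [0, 0, 0, 0, 0, 0, 0], [0, 0, 0, 0, 0, 0, 0]]
  ]
}}

```text
time: 13.28
ee_pos: [0.6277, -0.1246, 0.3537]
ee_rot: [[0.196, 0.981, -0.002], [0.981, -0.196, 0.0], [-0.0, -0.002, -1.0]]
contact_force: [-0.8, 0.7, -0.2]
width: 0.0002
finger_force: 0.0
```

>>> {"op": "drive_tool", "data": {
  "steps": [
    [[0, 40, 0, 0, 0, 0, 0], [0, 40, 0, 0, 0, 0, 0], [0, 0, 0, 0, 0, 0, 0], [0, 0, 0, 0, 0, 0, 0], [0, 0, 0, 0, 0, 0, 0], [0, 0, 0, 0, 0, 0, 0], [0, 0, 0, 0, 0, 0, 0], [0, 0, 0, 0, 0, 0, 0]]
  ]
}}

```text
time: 14.28
ee_pos: [0.7065, -0.1401, 0.3551]
ee_rot: [[0.196, 0.981, 0.0], [0.981, -0.196, 0.0], [0.0, 0.0, -1.0]]
contact_force: [0.1, -0.2, -0.9]
width: 0.0002
finger_force: 0.0
```

```bash
python3 - <<'E'
from h import *
c=np.array([.571,.128])
S=r.read_state();print(S["time"],S["ee_pos"],S["contact_force"])
for n in("scene","side"):
    p,d=r.capture(n);cv2.imwrite(f"pics/{n}6.png",p[:,:,::-1]);W=cloud(n,d);q=W.reshape(-1,3)
    m=amber(p)&(np.hypot(W[...,0]-.571,W[...,1]-.128)<.1);k,l,st,ce=cv2.connectedComponentsWithStats(m.astype(np.uint8))
    for i in range(1,k):
        if st[i,4]>15:print(n,"amber",ce[i],st[i,4],np.nanmedian(W[l==i],0))
    dd=q[:,:2]-c;rr=np.hypot(*dd.T);a=np.degrees(np.arctan2(dd[:,1],dd[:,0]))
    l=q[(rr>.110)&(rr<.16)&(abs(a-79)<25)&(q[:,2]>.183)&(q[:,2]<.2)]
    if len(l)>8:y=np.array(cv2.minAreaRect(l[:,:2].astype(np.float32))[0])-c;print("lug",np.degrees(np.arctan2(y[1],y[0])))
    t=q[(abs(q[:,0]-.535)<.06)&(q[:,1]<-.03)&(q[:,1]>-.2)&(q[:,2]>.15)&(q[:,2]<.3)];print("tray z",np.percentile(t[:,2],[2,50,98]))
cv2.imwrite("pics/crop6.png",cv2.resize(np.hstack([cv2.imread("pics/scene6.png")[110:310,200:400],cv2.imread("pics/side6.png")[130:330,220:420]]),None,fx=2,fy=2))
E
```

```text
14.275 [ 0.7065 -0.1401  0.3551] [ 0.1174 -0.217  -0.8556]
lug 78.70400431465204
tray z [0.1765 0.1819 0.2053]
side amber [310.6031 218.7099] 131 [0.5611 0.0728 0.106 ]
lug 79.34640786982557
tray z [0.1608 0.182  0.2044]
```

View pics/crop6.png

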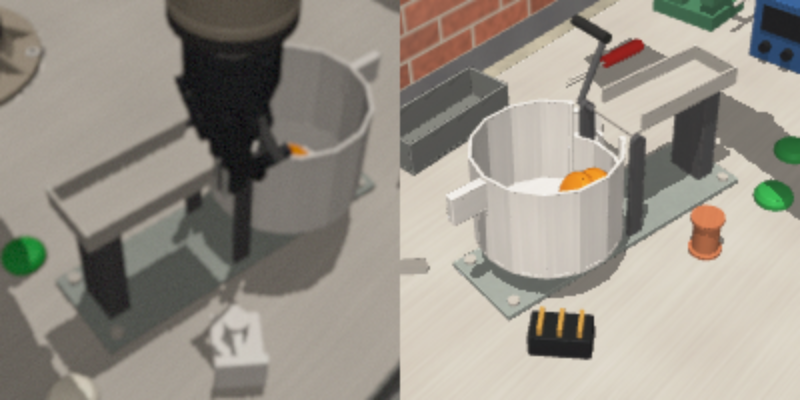

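>>> {"op": "drive_tool", "data": {
  "steps": [
    [[40, -31, -10, 0, 0, 0, 0], [40, -31, -10, 0, 0, 0, 0], [40, -31, -10, 0, 0, 0, 0], [40, -31, -10, 0, 0, 0, 0], [40, -31, -10, 0, 0, 0, 0], [40, -31, 0, 0, 0, 0, 0], [0, 0, 0, 0, 0, 0, 0]]
  ]
}}

```text
time: 15.25
ee_pos: [0.5697, 0.1358, 0.4053]
ee_rot: [[0.19, 0.982, 0.0], [0.982, -0.19, 0.001], [0.001, -0.0, -1.0]]
contact_force: [0.0, -0.6, -0.1]
width: 0.0
finger_force: 0.0
```

```bash
python3 - <<'E'
from h import *
p,d=r.capture("wrist");cv2.imwrite("pics/wrist7.png",p[:,:,::-1]);print(r.read_state()["ee_pos"])
E
```

```text
[0.5706 0.1333 0.4052]
```

View pics/wrist7.png

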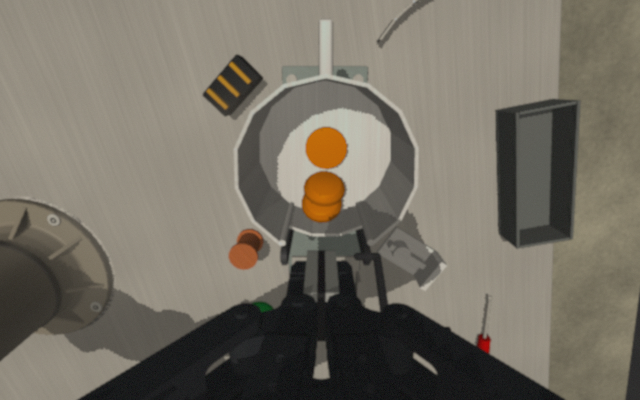

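All three amber buttons lie in the hopper, at about (326,148), (324,187) and (322,206). The lug at (326,48) lines up with the stand plate, and the mouth faces the tray.

```bash
python3 -c "
from cell import r
print(r.job_done())"
```

```text
the job is handed in; nothing more can be done
None
```

The job is done and handed in at about 15 s: the hopper mouth faces the tray (within about 1°), all three amber buttons are in the hopper, the tray is back level, and the bracket, relay and coil look unmoved in the pictures.

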